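# Clear the bevel fixture and set the gauge blade in its slot

## Task

Use the yellow-handled scraper to push all four loose brass chips off the flat top of the red fixture into its grey chip tray, without touching the chips with the fingers, then stand the scraper upright again in the middle of its black mat. After that take the red-handled gauge out of the wooden rack and slide its blade into the slot in the fixture's sloping face until its guard plate lies flat on the face, and leave it there. Leave the blue gauge in its place in the rack, and the bottle and the jar where they stand.

Things in the scene. Friction and masses are not known exactly. Their poses are not given: they have to be found in the camera images.
- fixture: Fixed red bench fixture with steel faces. Origin on the table; x from its sloped front to its back, y along its length, z up. Flat steel top (land) at z = 100, x 0 to 70, y -65 to +65. From the land's front edge (x = 0) a steel face falls at 35 degrees towards -x, 60 long. The chip tray is at its -y end.
- slot: The slot in the sloped face. Origin at the centre of its mouth, on the face, 34 down the slope from the land's edge; z points out of the slot square to the face (35 degrees from vertical, leaning to the fixture's -x), x up the slope, y along the slot. Slot 7 wide (x), 40 long (y), 46 deep, with 3 mm brass-coloured bevels at the mouth; yellow bars on the face at y = +-34.
- tray (a point): Centre of the floor of the open grey chip tray, fixed to the fixture's -y end, at (35, -116, 18) in the fixture's frame. Inside it measures 102 (fixture x) x 92 (fixture y); its rim is 64 above the table, 36 below the land. A chip pushed off the land's -y edge falls into it.
- rack: Fixed wooden rack 60 x 170 x 55 high (x, y, z), origin under its centre, with two upright slots 80 apart along y, each holding one gauge, handle up; which is in which slot varies.
- gauge_red: Loose gauge with red handle, about 0.12 kg. Origin at the centre of the underside of its guard plate; z up along the handle. Steel blade 4 thick (x), 30 wide (y), 40 long below the origin, thinner at its tip. Dark guard plate 44 (x) x 54 (y), z 0 to 8. Handle 14 thick (x), 36 wide (y), z = 8 to 54. In the rack the guard rests on the rack's top.
- gauge_blue: Loose gauge like the red one with a blue handle and a 9 thick blade, too thick for the slot; leave it alone.
- scraper: Loose scraper block, standing upright. Origin under its centre. Grey base 22 thick (x) x 84 wide (y) x 22 high with a steel strip on its +x face; yellow handle above, 16 thick (x) x 44 wide (y), z = 22 to 70; about 0.18 kg.
- scraper_mat: Fixed black rubber mat 75 (x) x 120 (y) x 3 thick, origin under its centre; the scraper stands on it and goes back there.
- chip1: Loose brass chip 14 x 12 x 8 high on the fixture's land, origin under its centre.
- chip2: Loose brass chip 14 x 12 x 8 high on the fixture's land, origin under its centre.
- chip3: Loose brass chip 14 x 12 x 8 high on the fixture's land, origin under its centre.
- chip4: Loose brass chip 14 x 12 x 8 high on the fixture's land, origin under its centre.
- bottle: Green glass bottle, 60 across and 190 tall, standing loose; leave alone. Origin under its centre.
- jar: Amber jar, 64 across and 80 tall, standing loose; leave alone. Origin under its centre.
Things that resemble listed ones, but are neither listed nor needed, are in the scene too. Of the things like the scraper, leave any that is green, orange or turquoise; of the rest the smaller one is meant.

How it is judged (in metres and radians):
On the way, in this order (a step that is already met when the one before it is completed fails the run):
1. all four chips are in the chip tray (x of chip1 in the frame of fixture between -0.02 and 0.09 m and y of chip1 in the frame of fixture between -0.166 and -0.064 m and z of chip1 in the frame of fixture between 0.01 and 0.06 m and x of chip2 in the frame of fixture between -0.02 and 0.09 m and y of chip2 in the frame of fixture between -0.166 and -0.064 m and z of chip2 in the frame of fixture between 0.01 and 0.06 m and x of chip3 in the frame of fixture between -0.02 and 0.09 m and y of chip3 in the frame of fixture between -0.166 and -0.064 m and z of chip3 in the frame of fixture between 0.01 and 0.06 m and x of chip4 in the frame of fixture between -0.02 and 0.09 m and y of chip4 in the frame of fixture between -0.166 and -0.064 m and z of chip4 in the frame of fixture between 0.01 and 0.06 m), for 0.2 s.
2. the scraper stands upright on its mat, let go (horizontal distance between scraper and scraper_mat below 0.04 m and angle between scraper's own z axis and vertical below 0.12 rad and z of scraper in the frame of scraper_mat below 0.007 m and linear speed of scraper below 0.02 m/s and contact force between the fingers and scraper below 0.1 N), for 0.2 s.
3. the red gauge's blade is in the slot with its guard plate on the sloped face (z of gauge_red in the frame of slot between -0.003 and 0.003 m and x of gauge_red in the frame of slot between -0.005 and 0.005 m and y of gauge_red in the frame of slot between -0.009 and 0.009 m and angle between the z axis of gauge_red and the z axis of slot, either way round below 0.1 rad and linear speed of gauge_red below 0.02 m/s), for 0.2 s.
At the end, for the whole second after the job is handed in: Chips in the tray; scraper upright (0.12 rad) on its mat, centre within 40 mm of the mat's; red gauge in the slot, guard within 3 mm of the sloped face, 5 mm across and 9 mm along the slot, square within 0.1 rad; both at rest (all of step 1 and all of step 3 and horizontal distance between scraper and scraper_mat below 0.04 m and angle between scraper's own z axis and vertical below 0.12 rad and z of scraper in the frame of scraper_mat below 0.007 m and linear speed of scraper below 0.02 m/s); the robot touches nothing.
It fails at once if a chip is touched by the fingers (contact force between the fingers and chip1 above 0.3 N or contact force between the fingers and chip2 above 0.3 N or contact force between the fingers and chip3 above 0.3 N or contact force between the fingers and chip4 above 0.3 N).
It fails at once if the blue gauge is moved more than 20 mm (distance of gauge_blue from where it was at the start of the episode above 0.02 m).
It fails at once if the bottle or the jar is moved more than 30 mm (distance of any of bottle, jar from where it was at the start of the episode above 0.03 m).
It also fails if it takes over 64 s, if anything falls off the work surface, if the arm or the gripper's body presses on something with over 40 N, if the wrist force passes 120 N, or if a joint passes its speed limit or range.

## Robot

A 6-joint arm with a two-finger parallel gripper is mounted at the origin on the work surface. World frame = base frame: x ahead of the robot, y to its left, z up, the work surface at z = 0. Lengths are in mm, angles in rad, forces in N, time in s.
With the tool pointing down it reaches from about 325 to 875 mm from the base axis. Payload 4.4 kg.
Tool frame: the origin (TCP) lies on the centre line of the jaws, within the pads' length; the fingertips stand ahead of it and the grasp point (between the pads) lies 6 mm ahead of it (ctrl.tcp_to_tips is the z of the fingertips in the tool frame, in mm); z points along the fingers, y is the line along which they close (so a half turn about z gives the same grasp; the last joint's range is limited). The gripper opens to 85 mm and grips with 20 to 120 N. Pads are 22 mm wide; open, the fingers measure 114 mm over their backs; the gripper's body (76 mm by 85 mm) begins 54 mm behind the grasp point. The pads swing forward as they close: fully open they stand 13 mm farther back than shut.
Start: joints at [-1.462, 0.207, 1.542, -0, 1.393, -0.15], TCP at [147.697, -555.709, 256.282] pointing down, gripper open.
Joint ranges: [-2.73, 2.73], [-0.86, 2.22], [0.23, 2.46], [-1.11, 4.25], [0.08, 2.63], [-2.82, 2.82]. Speed limits (rad/s): [2.79, 2.79, 3.14, 3.14, 3.14, 3.14].

## Interface

Orientations are given as a 3x3 rotation matrix whose columns are the frame's x, y, z axes.
In Python, from plant import ctrl, sensors, optics gives the robot as it stands. Calls block until the motion is done:
- ctrl.move_ptp(position, orientation): joint-space move of the TCP to a pose.
- ctrl.move_l(position, rot=None, vel=150, threshold=None): straight line of the TCP; rot=None keeps the orientation; vel is the mean speed in mm/s. With threshold (N) it stops when the force on the tool has changed by that much, and returns True; else False.
- ctrl.set_joints(angles): joint-space move.
- ctrl.gripper_to(opening, force=None): finger opening in mm; force is the grip in N (None keeps the last); returns when the fingers have stopped.
- ctrl.hold(seconds).
- ctrl.solve_ik(position, orientation): joint angles nearest the present ones, or None.
- sensors.read_state(): the state.
- optics.grab_frame(name): name is "side" or "top"; returns (picture, depth): 420x560x3 uint8, red, green, blue; 420x560 float32, mm along the optical axis (not along the pixel's ray), 0 where there is no reading.
- optics.camera_params(name): a dict with "mtx" (3x3 intrinsics, pixels), "k1" (the pictures are not rectified: a ray, as slopes to the right and down, at radius r is drawn at 1 + k1 r^2 times it, then the intrinsics apply), "R" (3x3) and "t" (3): a world point X has camera coordinates R X + t. Camera axes: x right, y down, z forward; pixel columns grow to the right and rows downward; lengths in mm; the calibration is good to about 2 mm. A picture is of the moment at which its call begins. camera_params takes no time and is no camera call.
A pose or a line that the arm cannot do raises ctrl.MotionError and nothing moves.
- ctrl.finish_job(): hands the job in; it is judged then, once.
The state is a dict: "t": time; "q": joint angles; "qvel": joint speeds; "tau": joint torques, N m; "eef_pos": TCP position; "eef_rot": TCP orientation; "force": force on the tool from outside, world axes, zero at the start; "wrist_torque": the same for the moment, N m; "grip_width": finger opening in mm; "grasp_force": force on a finger pad.
Only numpy, scipy, OpenCV 4.12 (cv2) and the standard library are available. Lean on these libraries where they do the work, as an engineer would, in place of code of your own. Each camera call takes 0.05 s, during which the arm holds its last target. There are 200 camera calls.

## Working session

There is one attempt and no reset: what is moved stays moved. The work goes in short steps, each a Python script; the robot and the scene stay as the last script left them, time stands still between calls to the robot, and variables do not carry over. Pictures are saved under pics/ and viewed, at most 10 in all, crops included, and the job is handed in when it is done.

```bash
ls; mkdir -p pics; cat > h.py <<'E'
import numpy as np, cv2
from plant import ctrl, sensors, optics
def grab(n):
    p,d=optics.grab_frame(n); return p,d,optics.camera_params(n)
def cloud(d,c):
    h,w=d.shape; u,v=np.meshgrid(np.arange(w),np.arange(h))
    K=c["mtx"]; pts=np.stack([u,v],-1).reshape(-1,1,2).astype(np.float64)
    n=cv2.undistortPoints(pts,np.array(K,float),np.array([c["k1"],0,0,0,0.]))[:,0]
    X=np.c_[n,np.ones(len(n))]*d.reshape(-1,1)
    W=(X-np.array(c["t"]))@np.array(c["R"]); W[d.ravel()==0]=np.nan
    return W.reshape(h,w,3)
E
python3 - <<'E'
from h import *
for n in("top","side"):
    p,d,c=grab(n); cv2.imwrite(f"pics/{n}0.png",p[:,:,::-1]); np.savez(f"{n}0.npz",p=p,d=d)
    print(n,c, "cam pos",-np.array(c["R"]).T@np.array(c["t"]))
print(sensors.read_state()["t"],ctrl.tcp_to_tips)
E
```

```text
pics
top {'mtx': array([[459.49414056,   0.        , 273.66622039],
       [  0.        , 459.49414056, 211.38964918],
       [  0.        ,   0.        ,   1.        ]]), 'k1': -0.0548984592219116, 'R': array([[ 0.01323171, -0.99954134, -0.02724017],
       [-0.98905698, -0.00907985, -0.14725434],
       [ 0.14693947,  0.02889051, -0.98872349]]), 't': array([  76.03789112,  535.95608973, 1138.61261852])} cam pos [ 361.77787213   47.97431603 1206.76618377]
side {'mtx': array([[486.37995552,   0.        , 279.7303685 ],
       [  0.        , 486.37995552, 207.02036476],
       [  0.        ,   0.        ,   1.        ]]), 'k1': -0.05382544025353664, 'R': array([[-0.93972577, -0.34139952,  0.01902241],
       [-0.26110344,  0.68056071, -0.68458901],
       [ 0.22077245, -0.64829275, -0.72868103]]), 't': array([ 522.24106722,  128.50949228, 1078.33840753])} cam pos [286.25024231 789.91330229 863.80664312]
0.1 25.0
```

View pics/top0.png

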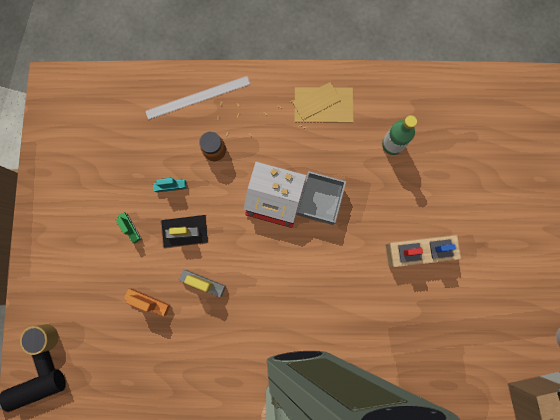

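View pics/side0.png

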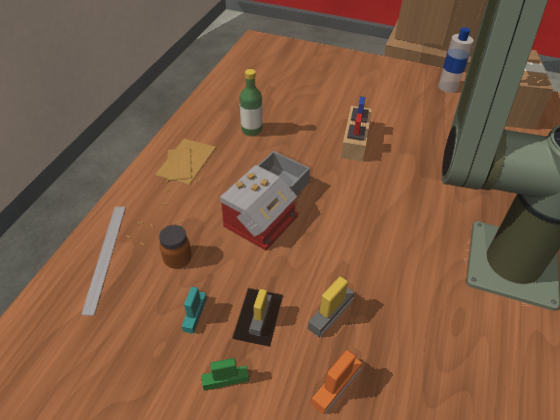

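Top view: candidates for the scraper are yellow on the mat (180,231), a larger yellow one off the mat (202,284), turquoise (170,186), green (128,228) and orange (147,302). The smaller yellow one, on the black mat, fits. The fixture is at (275,193) with its tray at (322,198) and 4 chips near (282,181). The red gauge is at (412,252) and the blue one at (444,248).

```bash
cat > m.py <<'E'
from h import *
def rect(P): # P Nx2 -> center,size,angle
    (c,s,a)=cv2.minAreaRect(P.astype(np.float32)); return np.round(c,1),np.round(s,1),round(a,2)
def load(n):
    f=np.load(n+"0.npz"); p,d=f["p"],f["d"]; c=optics.camera_params(n)
    return p,cv2.cvtColor(p,cv2.COLOR_RGB2HSV),cloud(d,c)
if __name__=="__main__":
  for n in("top","side"):
    p,H,W=load(n); h,s,v=[H[...,i].astype(int) for i in range(3)]; z=W[...,2]
    print(n,"table z",np.nanmedian(z[(abs(W[...,0]-450)<60)&(abs(W[...,1]+50)<60)]))
    def box(x0,x1,y0,y1): return (W[...,0]>x0)&(W[...,0]<x1)&(W[...,1]>y0)&(W[...,1]<y1)
    def comps(mask,name,mn=15):
        k,L,st,ce=cv2.connectedComponentsWithStats(mask.astype(np.uint8))
        for i in range(1,k):
            if st[i,4]>=mn:
                q=W[L==i]; q=q[~np.isnan(q[:,0])]
                if len(q)<5: continue
                print(" ",name,"px",np.round(ce[i]),st[i,4],"zmed/max %.1f %.1f"%(np.median(q[:,2]),np.percentile(q[:,2],98)),*rect(q[:,:2]))
    comps((h>22)&(h<32)&(s>150)&(v>80)&(z>55),"yellow top")
    comps((z>92)&(z<106)&box(400,800,-100,250)&(s<60),"land",100)
    comps((h>12)&(h<28)&(s>90)&(z>101)&(z<116)&box(400,800,-100,250),"chip",5)
    comps((h>15)&(h<32)&(s>110)&(z>60)&(z<97)&box(400,800,-60,150),"bars",4)
    comps((v<40)&(z<8)&(z>-5)&box(350,700,150,450),"mat",100)
    comps(((h<6)|(h>174))&(s>150)&(z>75)&box(250,800,-500,-200),"red handle")
    comps((h>105)&(h<125)&(s>150)&(z>75)&box(250,800,-500,-200),"blue handle")
    comps((z>45)&(z<60)&box(250,800,-500,-200)&(s>60),"racktop",100)
  p,H,W=load("top"); q=p[150:320,95:260]; r=cv2.resize(q,None,fx=3.4,fy=3.4,interpolation=cv2.INTER_CUBIC); cv2.imwrite("pics/crop1.png",r[:,:,::-1])
E
python3 m.py
```

```text
top table z -0.3959494022416402
  yellow top px [408. 125.] 23 zmed/max 183.4 190.9 [ 718.4 -230.5] [22.9  7.3] 64.23
  yellow top px [181. 231.] 33 zmed/max 71.0 75.2 [480.1 320.7] [15.8 39.6] 6.25
  yellow top px [203. 283.] 68 zmed/max 87.0 97.2 [349.9 261.5] [52.6 20.4] 69.08
  land px [276. 184.] 1605 zmed/max 99.4 103.6 [594.1  76.4] [130.3  86. ] 74.73
  chip px [273. 172.] 25 zmed/max 107.5 111.8 [623.1  82.5] [11.7 12.8] 44.09
  chip px [288. 176.] 26 zmed/max 108.0 110.8 [611.8  46. ] [12.1 11.3] 62.9
  chip px [275. 186.] 23 zmed/max 107.5 110.2 [588.5  77.7] [12.3 10. ] 0.6
  chip px [284. 191.] 25 zmed/max 107.6 110.5 [575.4  55.6] [10.3  9.8] 0.52
  bars px [257. 203.] 16 zmed/max 80.7 90.7 [549.6 123.4] [ 3.5 23.1] 77.81
  bars px [270. 208.] 18 zmed/max 75.3 79.2 [537.7  90.5] [36.5  3. ] 74.89
  bars px [283. 210.] 15 zmed/max 79.7 89.8 [532.8  57.9] [ 3.7 19.7] 75.52
  mat px [186. 230.] 784 zmed/max 2.7 7.3 [486.7 320. ] [ 71.9 117.1] 7.62
  red handle px [413. 251.] 99 zmed/max 107.7 113.0 [ 432.2 -256. ] [13.6 36.9] 7.2
  blue handle px [445. 248.] 94 zmed/max 10
[... 657 characters left out ...]
239. 185.] 30 zmed/max 106.7 109.1 [624.6  82.8] [11.2 15.2] 40.96
  chip px [254. 187.] 31 zmed/max 105.8 109.0 [589.5  78.4] [16.8 10.4] 85.17
  bars px [282. 195.] 16 zmed/max 81.4 87.3 [532.8  57. ] [ 5.7 21.2] 79.56
  bars px [274. 206.] 18 zmed/max 73.0 77.2 [538.8  86.2] [33.9  5.9] 74.52
  bars px [264. 213.] 20 zmed/max 81.2 87.6 [548.9 122.9] [ 5.9 21.3] 75.63
  mat px [269. 323.] 190 zmed/max 3.2 6.5 [458.6 325.2] [18.5 67.3] 4.47
  red handle px [358. 122.] 95 zmed/max 104.9 110.7 [ 433.1 -255.8] [13.6 40.5] 7.87
  blue handle px [362. 100.] 26 zmed/max 108.8 111.0 [ 443.8 -336. ] [ 8.7 28.9] 12.56
  racktop px [356. 131.] 439 zmed/max 54.2 58.6 [ 438.  -295.4] [ 60.2 174.6] 7.05
```

View pics/crop1.png

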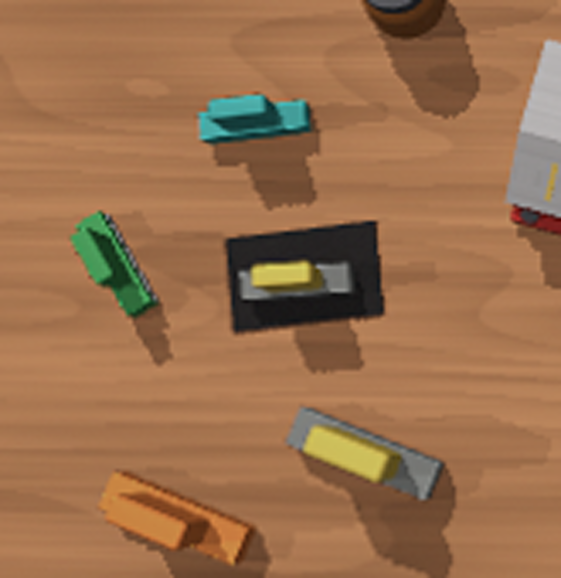

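The crop shows the mat scraper (yellow handle at crop (285,275)) clearly smaller than the off-mat yellow one (350,455), so the mat one is meant. The heights check out: handle top about 73 (70+3), land about 99, bars 68 apart at z 81, rack top 54. Next I'll check IK for the whole plan, then grasp.

```bash
cat >> h.py <<'E'
FY=np.radians(-14.8)
FX=np.array([np.cos(FY),np.sin(FY),0]); FYa=np.array([-np.sin(FY),np.cos(FY),0]); Z=np.array([0,0,1.])
SLOT=np.array([541.0,90.3,80.5]); O=SLOT+27.85*FX; O[2]=0
def F(x,y,z): return O+x*FX+y*FYa+z*Z
def Rz(phi,zt=(0,0,-1.)):  # tool y at heading phi (deg), z down
    y=np.array([np.cos(np.radians(phi)),np.sin(np.radians(phi)),0]); z=np.array(zt)
    return np.c_[np.cross(y,z),y,z]
S=np.radians(35); SZ=-np.sin(S)*FX+np.cos(S)*Z; SX=np.cos(S)*FX+np.sin(S)*Z
def Rslot(sgn): y=sgn*SX; return np.c_[np.cross(y,-SZ),y,-SZ]
def at(): s=sensors.read_state(); return np.round(s["eef_pos"],1),"grip",round(s["grip_width"],1),"F",np.round(s["force"],1),"gf",round(s["grasp_force"],1),"t",round(s["t"],2)
E
python3 - <<'E'
from h import *
def t(n,p,R):
    q=ctrl.solve_ik(p,R); print(n,None if q is None else np.round(q,2))
for a in(5.7,185.7): t(("scr",a),[480.5,322,55],Rz(a))
for a in(75.2,-104.8):
    for y in(48,-66): t(("push",a,y),F(35,y,152),Rz(a))
for a in(7.2,187.2): t(("rack",a),[432.5,-256,91],Rz(a)); 
for s in(1,-1):
    for d in (36,36+60): t(("slot",s,d),SLOT+d*SZ,Rslot(s))
print(np.round(sensors.read_state()["eef_rot"],2))
E
```

```text
('scr', 5.7) [ 0.44  0.45  1.68 -0.    1.01  0.34]
('scr', 185.7) [ 0.44  0.45  1.68 -0.    1.01 -2.8 ]
('push', 75.2, 48) [ 0.06  0.41  1.51 -0.    1.23 -1.26]
('push', 75.2, -66) [-0.13  0.33  1.61 -0.    1.2  -1.44]
('push', -104.8, 48) [ 0.06  0.41  1.51 -0.    1.23  1.88]
('push', -104.8, -66) [-0.13  0.33  1.61 -0.    1.2   1.7 ]
('rack', 7.2) [-0.71  0.26  1.86 -0.    1.02 -0.83]
('rack', 187.2) [-0.71  0.26  1.86 -0.    1.02  2.31]
('slot', 1, 36) [ 0.14  0.1   2.15 -0.63  0.39  0.93]
('slot', 1, 96) [ 0.18 -0.07  2.18 -0.51  0.52  0.82]
('slot', -1, 36) [ 0.14  0.1   2.15 -0.63  0.39 -2.21]
('slot', -1, 96) [ 0.18 -0.07  2.18 -0.51  0.52 -2.32]
[[ 0.97  0.26 -0.  ]
 [ 0.26 -0.97  0.  ]
 [ 0.   -0.   -1.  ]]
```

```bash
python3 - <<'E'
from h import *
R=Rz(5.7)
ctrl.gripper_to(60)
ctrl.move_ptp([480.5,322,160],R); print(at())
ctrl.move_l([480.5,322,55],vel=120,threshold=15); print(at())
ctrl.gripper_to(5,force=60); print(at())
ctrl.move_l([480.5,322,200],vel=200); print(at())
ctrl.move_ptp(F(35,48,190),Rz(75.2)); print(at())
p,d,c=grab("side"); r=cv2.resize(p[80:300,150:400],None,fx=2.6,fy=2.6); cv2.imwrite("pics/s1.png",r[:,:,::-1])
E
```

```text
(array([481.1, 321.4, 160.1]), 'grip', 59.6, 'F', array([0.3, 0. , 0.4]), 'gf', 0.0, 't', 3.77)
(array([481.3, 322.4,  55.9]), 'grip', 60.1, 'F', array([0.2, 0.6, 0.7]), 'gf', 0.0, 't', 4.79)
(array([480.8, 322.2,  55.6]), 'grip', 15.2, 'F', array([-1. , -0.1,  3.4]), 'gf', 61.0, 't', 5.26)
(array([479.4, 321.5, 198.3]), 'grip', 15.4, 'F', array([-0.8, -0.1, -2.8]), 'gf', 60.6, 't', 6.13)
(array([613.4, 121.1, 189.1]), 'grip', 14.9, 'F', array([-0.4, -0.6, -2.4]), 'gf', 60.5, 't', 7.56)
```

View pics/s1.png

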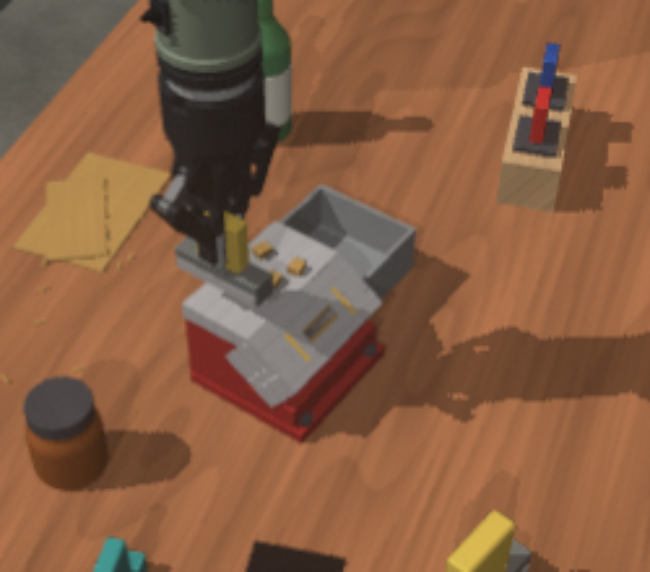

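The scraper at crop (225,270) is held level and parallel to the fixture's ends, behind all the chips (263,250), (297,265) and (273,278). Next: lower it to contact and push.

```bash
python3 - <<'E'
from h import *
ctrl.move_l(F(35,48,160),vel=120)
hit=ctrl.move_l(F(35,48,148),vel=20,threshold=5); print(hit,at())
z=sensors.read_state()["eef_pos"][2]; z=np.clip(z,149,156)+1.2
ctrl.move_l(F(35,48,z),vel=30); print(z,at())
ctrl.move_l(F(35,-40,z),vel=50); print(at())
ctrl.move_l(F(35,-66,z),vel=35); ctrl.hold(.2); print(at())
ctrl.move_l(F(35,-66,z+60),vel=200)
ctrl.move_l(F(35,30,z+80),vel=300)
p,d,c=grab("side"); r=cv2.resize(p[120:270,200:350],None,fx=3.5,fy=3.5); cv2.imwrite("pics/s2.png",r[:,:,::-1]); print(at())
E
```

```text
True (array([614.8, 120.6, 152.6]), 'grip', 15.4, 'F', array([ 0.3, -0.5,  4.4]), 'gf', 61.2, 't', 8.47)
153.83591550715224 (array([613.6, 120.6, 153.4]), 'grip', 15.3, 'F', array([-0.8, -0.7, -2.3]), 'gf', 60.6, 't', 8.72)
(array([591.6,  35.7, 153.8]), 'grip', 15.2, 'F', array([ 0.6,  0.9, -1.7]), 'gf', 60.6, 't', 10.62)
(array([584.9,  10.6, 153.8]), 'grip', 15.3, 'F', array([-0.6, -0.5, -1.9]), 'gf', 60.5, 't', 11.72)
(array([608.1, 103.4, 231.4]), 'grip', 15.2, 'F', array([-0.9, -0.4, -1. ]), 'gf', 60.5, 't', 12.69)
```

View pics/s2.png

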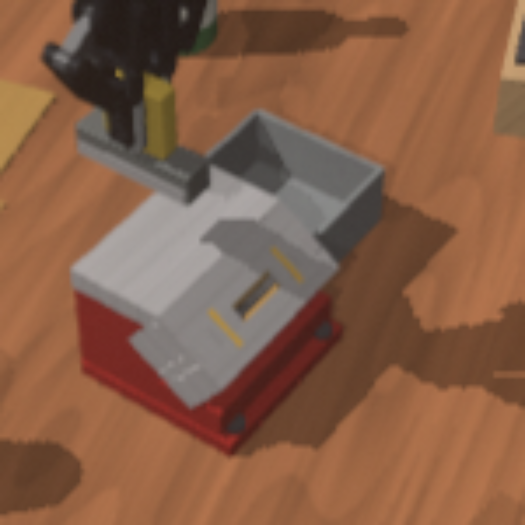

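The land is clear and the chips are hidden behind the tray's wall here. I'll carry the scraper to above the mat and count the chips from the top before setting it down.

```bash
python3 - <<'E'
from h import *
ctrl.move_ptp([486.5,320.5,150],Rz(7)); print(at())
p,d,c=grab("top"); W=cloud(d,c)
L=(W-O)@np.c_[FX,FYa,Z]
H=cv2.cvtColor(p,cv2.COLOR_RGB2HSV)
m=(H[...,0]>12)&(H[...,0]<30)&(H[...,1]>90)&(abs(L[...,0]-35)<60)&(abs(L[...,1]+60)<120)&(L[...,2]>10)
k,lab,st,ce=cv2.connectedComponentsWithStats(m.astype(np.uint8))
for i in range(1,k):
    if st[i,4]>4: print(ce[i].round(),st[i,4],np.nanmedian(L[lab==i],0).round(1))
r=cv2.resize(p[150:240,230:360],None,fx=4.5,fy=4.5); cv2.imwrite("pics/t2.png",r[:,:,::-1])
E
```

```text
(array([487.1, 319.7, 150.1]), 'grip', 15.3, 'F', array([ 0. ,  0.2, -1.2]), 'gf', 60.5, 't', 14.11)
[307. 189.] 48 [ 51.9 -76.1  25.1]
[257. 199.] 7 [-19.2  35.   87.8]
[304. 203.] 48 [ 14.1 -78.6  25.4]
[284. 208.] 6 [-21.8 -34.   85.8]
```

View pics/t2.png

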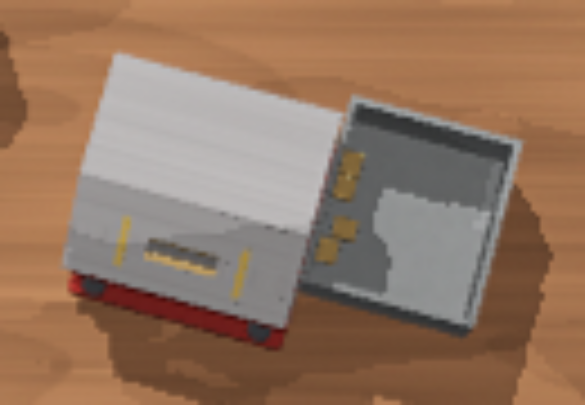

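Four chips lie in the tray, in two pairs at crop (350,175) and (337,240), with local y about -77 and z about 25. Next: set the scraper down, then pick the red gauge.

```bash
python3 - <<'E'
from h import *
ctrl.move_l([486.5,320.5,62],vel=150)
print(ctrl.move_l([486.5,320.5,53],vel=20,threshold=4),at())
ctrl.gripper_to(45); print(at())
ctrl.move_l([486.5,320.5,200],vel=200)
ctrl.move_ptp([432.5,-256,180],Rz(7.2)); print(at())
p,d,c=grab("top"); W=cloud(d,c); H=cv2.cvtColor(p,cv2.COLOR_RGB2HSV)
from m import rect
m=(H[...,0]>22)&(H[...,0]<32)&(H[...,1]>150)&(W[...,2]>60)&(abs(W[...,0]-485)<50)&(abs(W[...,1]-320)<50)
q=W[m]; print("scr",len(q),np.median(q[:,2]),np.percentile(q[:,2],98),rect(q[:,:2]))
r=cv2.resize(p[190:270,130:250],None,fx=4.5,fy=4.5); cv2.imwrite("pics/t3.png",r[:,:,::-1])
ctrl.move_l([432.5,-256,91],vel=100,threshold=10); print(at())
ctrl.gripper_to(5,force=60); print(at())
ctrl.move_l([432.5,-256,200],vel=150); print(at())
E
```

```text
True (array([487.5, 321.1,  55.6]), 'grip', 15.2, 'F', array([1.4, 1.6, 3.9]), 'gf', 61.2, 't', 15.3)
(array([485.6, 320.1,  53.7]), 'grip', 44.7, 'F', array([-0.4,  0.4,  0.2]), 'gf', 0.0, 't', 15.69)
(array([ 432.9, -255.3,  180. ]), 'grip', 44.6, 'F', array([ 0.4, -0.8, -0.5]), 'gf', 0.0, 't', 18.66)
scr 33 69.59975153035255 74.71739664787538 (array([488.2, 318.4]), array([16.2, 37.9]), 7.6)
(array([ 433.1, -256.4,   91.7]), 'grip', 45.2, 'F', array([ 0.3, -0.4,  0.5]), 'gf', 0.0, 't', 19.75)
(array([ 433.1, -256.5,   91.8]), 'grip', 13.1, 'F', array([-0.3, -0.3,  3.2]), 'gf', 59.0, 't', 20.13)
(array([ 431.7, -255.3,  198.7]), 'grip', 13.1, 'F', array([ 0.2, -0.6, -0.8]), 'gf', 58.4, 't', 21.01)
```

View pics/t3.png

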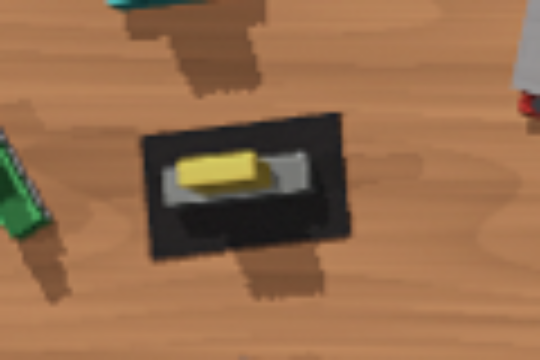

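The scraper stands upright within 3 mm of the mat's centre (crop (218,168)). I'll take the gauge to a standoff over the slot and look from both views.

```bash
python3 - <<'E'
from h import *
ctrl.move_ptp(SLOT+170*SZ,Rslot(1)); print(at())
ctrl.move_l(SLOT+84*SZ,vel=120); ctrl.hold(.2); print(at())
a,da,ca=grab("top"); b,db,cb=grab("side")
r=np.hstack([cv2.resize(a[160:240,230:310],(400,400)),cv2.resize(b[150:230,220:300],(400,400))]); cv2.imwrite("pics/i1.png",r[:,:,::-1])
np.savez("i1.npz",a=a,da=da,b=b,db=db)
# project intended points
for n,c in(("top",ca),("side",cb)):
    P=np.array([SLOT,SLOT+8*SZ,SLOT+48*SZ,SLOT+20*SX*0+20*FYa])
    u,_=cv2.projectPoints(P,cv2.Rodrigues(np.array(c["R"]))[0],np.array(c["t"]),np.array(c["mtx"]),np.array([c["k1"],0,0,0,0.]))
    o=np.array([230,160]) if n=="top" else np.array([220,150]); print(n,((u[:,0]-o)*5).round(0).tolist())
E
```

```text
(array([446.8, 114.8, 219.5]), 'grip', 13.3, 'F', array([ 0.4, -0.1, -0.8]), 'gf', 58.4, 't', 22.43)
(array([494.7, 102.8, 150.2]), 'grip', 13.1, 'F', array([-0.1,  0.4, -2.4]), 'gf', 58.4, 't', 23.49)
top [[200.0, 233.0], [197.0, 240.0], [181.0, 275.0], [161.0, 223.0]]
side [[264.0, 271.0], [272.0, 265.0], [317.0, 235.0], [238.0, 297.0]]
```

View pics/i1.png

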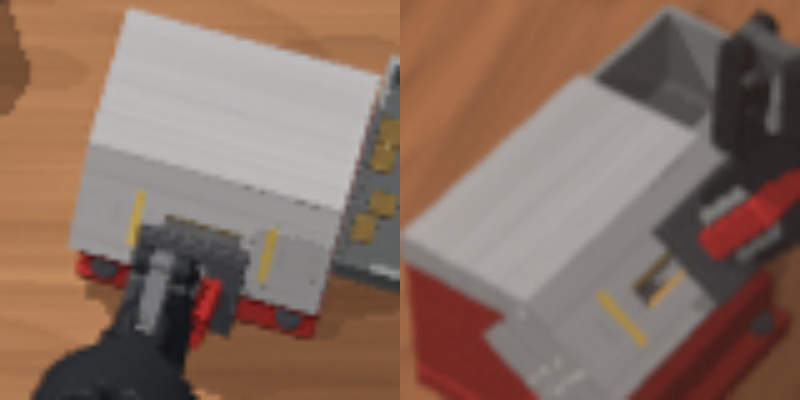

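The slot is at top crop (202,233), matching the projected (202,235). The bars' midpoint at (203,237) also agrees to within about 1 mm, and the guard is square and in line in both views. Next: insert slowly with a force stop.

```bash
python3 - <<'E'
from h import *
def rel(): d=sensors.read_state()["eef_pos"]-SLOT; return np.round([d@SX,d@FYa,d@SZ],1)
for d in(74,60,48,40,34):
    hit=ctrl.move_l(SLOT+d*SZ,vel=25 if d>40 else 15,threshold=8); s=sensors.read_state()["force"]
    print(d,hit,rel(),"F slot",np.round([s@SX,s@FYa,s@SZ],1),at()[-1])
    if hit: break
E
```

```text
74 False [-0.2 -0.1 73.8] F slot [-0.8  0.  -0.3] 24.14
60 False [-0.1 -0.  59.9] F slot [-1.1  1.1 -0.6] 24.85
48 False [-0.1 -0.1 47.9] F slot [-0.3  0.8 -1.9] 25.48
40 False [-0.1 -0.  39.9] F slot [-1.6 -0.8 -1.6] 26.17
34 True [ 0.2  0.2 37.1] F slot [2.  0.  4.8] 26.48
```

Contact came at 37.1, where the guard should seat (grasped at 36.7), and it went in with negligible side force. I'll press lightly, release, back out and check.

```bash
python3 - <<'E'
from h import *
print(ctrl.move_l(SLOT+35*SZ,vel=15,threshold=10),at())
ctrl.hold(.2); ctrl.gripper_to(35); print(at())
ctrl.move_l(SLOT+130*SZ,vel=120)
ctrl.move_l(sensors.read_state()["eef_pos"]+np.array([-20,-80,120]),vel=200)
ctrl.move_ptp([400,-100,330],Rz(-15)); print(at())
a,da,ca=grab("top"); b,db,cb=grab("side")
r=np.hstack([cv2.resize(a[160:240,230:310],(400,400)),cv2.resize(b[150:230,220:300],(400,400))]); cv2.imwrite("pics/i2.png",r[:,:,::-1])
A=np.c_[SX,FYa,SZ]
for n,p,d,c in(("top",a,da,ca),("side",b,db,cb)):
    W=cloud(d,c); L=(W-SLOT)@A; H=cv2.cvtColor(p,cv2.COLOR_RGB2HSV).astype(int)
    near=(abs(L[...,0])<35)&(abs(L[...,1])<40)
    m=near&((H[...,0]<6)|(H[...,0]>174))&(H[...,1]>150)&(L[...,2]>45)
    g=near&(H[...,2]<75)&(H[...,1]<90)&(L[...,2]>2)&(L[...,2]<18)
    print(n,"handle top",m.sum(),np.nanmedian(L[m],0).round(1),np.nanpercentile(L[m][:,2],95).round(1),"guard",g.sum(),np.nanmedian(L[g],0).round(1), np.nanpercentile(L[g],[2,98],axis=0).round(1).tolist())
E
```

```text
True (array([520.7,  95.9, 111. ]), 'grip', 13.3, 'F', array([-2.3,  1.3,  4.6]), 'gf', 59.2, 't', 26.68)
(array([519. ,  95.5, 109.2]), 'grip', 35.0, 'F', array([ 1. , -0.4, -0.4]), 'gf', 0.0, 't', 27.23)
(array([399.7, -99.3, 328.1]), 'grip', 34.9, 'F', array([ 0.6, -0.2,  0.1]), 'gf', 0.0, 't', 29.71)
top handle top 96 [ 0.4 -1.8 53.6] 56.9 guard 156 [ 9.8 -9.9  8.2] [[-20.2, -28.0, 2.7], [20.0, 22.3, 12.1]]
side handle top 92 [-1.1  3.1 53.4] 56.0 guard 263 [5.3 8.5 7.3] [[-22.6, -25.1, 4.2], [19.5, 26.5, 10.8]]
```

View pics/i2.png

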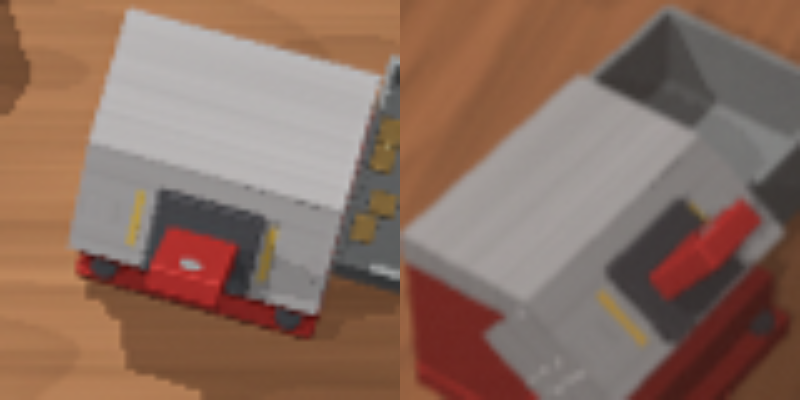

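The gauge sits flat between the yellow bars in both views. Its handle top is at about 54 and its guard top at about 8, centred within 2 mm, and the robot is clear. Handing in.

```bash
python3 -c "
from plant import ctrl
print(ctrl.finish_job())"
```

```text
the job is handed in; nothing more can be done
None
```

I handed the job in at about 30 s of robot time, with no verdict returned. My last camera checks showed all four chips in the tray, the scraper upright on its mat, and the red gauge seated flat in the slot. I didn't touch the blue gauge, bottle or jar.

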